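# Press the keyed shaft home in the belt pulley

### The arm

A 6-joint arm with a two-finger parallel gripper is mounted at the origin on a cart in front of the work surface, level with it; the furniture and walls round the work are solid. World frame = base frame: x ahead of the robot, y to its left, z up, the work surface at z = 0. Lengths are in mm, angles in rad, forces in N, time in s.
With the tool pointing down it reaches from about 350 to 875 mm from the base axis. Payload 4.2 kg.
Tool frame: the origin (TCP) lies midway between the tips of the shut fingers; the grasp point (between the pads) lies 19 mm behind it; z points along the fingers, y is the line along which they close (so a half turn about z gives the same grasp; the last joint's range is limited). The gripper opens to 85 mm and grips with 20 to 120 N. Pads are 22 mm wide; open, the fingers measure 114 mm over their backs; the gripper's body (76 mm by 85 mm) begins 54 mm behind the grasp point. The pads swing forward as they close: fully open they stand 13 mm farther back than shut.
Start: joints at [1.467, 0.385, 0.008, 0, -1.194, -0.259], TCP at [221.775, 584.307, 198.512] pointing down, gripper open.
Joint ranges: [-3.14, 3.14], [-1.21, 2.06], [-1.07, 1.41], [-3.16, 2.05], [-2.99, -0.16], [-3.1, 3.1]. Speed limits (rad/s): [2.79, 2.79, 3.14, 3.14, 3.14, 3.14].

### API

Orientations are given as a unit quaternion [x, y, z, w].
In Python, from bench import arm gives the robot as it stands. The module is installed in compiled form; this text tells all that it offers.
- The arm moves only by the shell command python3 -m handwheel 'ROWS' [OPENING]. ROWS is JSON, a list of rows, each an object of numbers: "x", "y", "z": the shift along the world's x, y, z each as a share of 20 cm, from -1 to 1; "ax", "ay", "az": the turn, a rotation vector about the world's x, y, z each as a share of 90 degrees, from -1 to 1. In form: [{"x": .., "y": .., "z": .., "ax": .., "ay": .., "az": ..}, ...]. A call has exactly 8 rows; each row shifts and turns the commanded pose from where the row before left it; what a row does not reach is not made up. A row lasts 1/10 s, in which the tool goes at most 50 mm and 8.59 degrees, less where a joint would pass 70% of its speed; a pose out of reach is approached as far as the arm can. A call with a number of a shift or a turn outside -1 to 1 is refused whole. A call with a gripper value outside its range is refused whole. OPENING is the opening, from -1 (shut) to 1 (fully open), set as the call begins (- or left out, the last holds). The fingers move at their own pace and stop on an object; the grip force is fixed at half the most. Time passes only in rows, so rows that do not move let the fingers close, or fill a call up. It gives the time, the measured TCP pose, the force, the opening and the grip force at its end, in the units of the state.
- arm.read_state(): the state, without advancing time (a new reading comes with each control period).
- arm.get_image(name): name is "scene" or "side" or "wrist"; returns the picture (384x512x3 uint8, red, green, blue); there is no depth.
- arm.camera_params(name): a dict with "K" (3x3 intrinsics, pixels), "k1" (the pictures are not rectified: a ray, as slopes to the right and down, at radius r is drawn at 1 + k1 r^2 times it, then the intrinsics apply), "position" and "orientation" of the camera in the world. Camera axes: x right, y down, z forward; pixel columns grow to the right and rows downward; lengths in mm; the calibration is good to about 2 mm. A picture is of the moment at which its call begins: read the wrist's pose just before it. camera_params takes no time and is no camera call; for the wrist camera it gives the pose at the moment of the call.
- arm.job_done(): hands the job in; it is judged then, once.
The state is a dict: "clock": time; "joints": joint angles; "joint_vel": joint speeds; "joint_efforts": joint torques, N m; "position": TCP position; "ee_rot": TCP orientation; "contact_force": force on the tool from outside, world axes, zero at the start; "wrist_torque": the same for the moment, N m; "gripper_width": finger opening in mm; "grasp_force": force on a finger pad.
Only numpy, scipy, OpenCV 4.12 (cv2) and the standard library are available. Lean on these libraries where they do the work, as an engineer would, in place of code of your own. Each camera call takes 0.05 s, during which the arm holds its last target. There are 200 camera calls.

### The job

Two shafts stand in the wooden rack: take the one with the key, put its round nose into the bore of the pulley clamped in the steel nest, and turn it until its key slips into the keyway. Push it down against the spring until its collar sits fully home on the pulley's hub, and finish with the gripper still pushing it home, because the spring lifts it again when let go. Leave the plain shaft standing in its rack.

Things in the scene. Friction and masses are not known exactly. Their poses are not given: they have to be found in the camera images.
- keyed_shaft: Upright steel shaft in either rack hole, 92 mm long, about 0.25 kg. Origin: centre of its lower end, z up. Nose 20 mm diameter, chamfered 2.5 x 3.5 mm; key at its -x side; collar 36 mm diameter, z = 38 to 44 mm. Key starts towards the robot (world -x) within 0.75 rad. Fully home: collar underside on the hub's top face, lower end 38 mm below the mouth.
- shaft_key (a point): Centre of the key on the keyed shaft, 11.5 mm towards the shaft's -x and 25 mm above its lower end. The darker steel key is 8 mm wide, 22 mm long (z = 14 to 36 mm of the shaft) and stands out 5 mm, to 15 mm from the axis. Only this tells the shaft from the plain one. Axes as the shaft's.
- shaft_grip (a point): Where to grip the keyed shaft: on its axis, 72 mm above its lower end, in the square end 20 x 20 mm (z = 44 to 92 mm of the shaft), whose faces are square to the shaft's x and y. Axes as the shaft's.
- plain_shaft: The same shaft without a key, standing in the other hole of the rack, to be left there. Origin at the centre of its lower end, z up.
- rack: Fixed dark wooden block 60 x 150 x 28 mm with two round holes 21.6 mm wide and 12 mm deep, 45 mm either side of its centre along its own y. Origin at the centre of its underside, on the platform; the shafts' lower ends stand 16 mm above it.
- nest: Fixed steel plate 120 x 120 x 12 mm, origin at the centre of its underside. On its centre lies a V-belt pulley, 93 mm diameter, rim 24 mm high, hub 50 mm diameter and 50 mm high, clamped so that it cannot turn. Three pins of 10 mm diameter, 20 mm above the plate, stand round the rim.
- platform: Fixed plank platform 270 x 770 x 60 mm on the bench, its top 60 mm above the bench: the work stands on it. Origin at the centre of its underside.
- bore_mouth (a point): Centre of the bore's mouth in the hub's top face, 62 mm above the platform; axes as the nest's. Bore 22 mm diameter; keyway 11 mm wide, to 17 mm from the axis, full height; mouth edges chamfered 1.5 mm. Keyway points to -x of this point, turned up to 0.8 rad either way, not reported: look, or turn the shaft, key resting on the face (nose 14 mm in) at about 5 N, until it drops.
- plunger (a joint): Spring plunger in the bore, 17 mm in diameter. 0 at rest, its top 22 mm below the mouth; grows as it is pressed down (m): 0.016 with the shaft fully home, stop at 0.0165. Its spring pushes up with 5 N at rest, 11.4 N with the shaft home.
Mind the look-alikes: they are no part of the job. Leave any turquoise look-alike of the plain_shaft alone.

How it is judged (in metres and radians):
On the way, in this order (a step that is already met when the one before it is completed fails the run):
1. the keyed shaft is lifted clear of the rack (height (world z) of keyed_shaft above 0.096 m and contact force between the fingers and keyed_shaft above 1 N), for 0.1 s.
2. its nose is in the bore, with the key not yet below the hub's face (z of keyed_shaft in the frame of bore_mouth between -0.016 and -0.004 m and horizontal distance between keyed_shaft and bore_mouth below 0.004 m).
At the end, for the whole second after the job is handed in: The fingers still push the keyed shaft (over 2 N), its collar within 1.5 mm of the hub face, 3 mm of the bore axis and 0.08 rad of upright, the plunger down over 14 mm; the plain shaft stands in its rack within 10 mm of its start and 0.15 rad of upright (z of keyed_shaft in the frame of bore_mouth below -0.0365 m and horizontal distance between keyed_shaft and bore_mouth below 0.003 m and angle between keyed_shaft's own z axis and vertical below 0.08 rad and value of joint plunger above 0.014 m and contact force between the fingers and keyed_shaft above 2 N and angle between plain_shaft's own z axis and vertical below 0.15 rad and distance of plain_shaft from where it was at the start of the episode below 0.01 m); the arm keeps its last pose, push and grip.
It fails at once if the plain shaft is taken out of its rack or knocked over (distance of plain_shaft from where it was at the start of the episode above 0.02 m or angle between plain_shaft's own z axis and vertical above 0.4 rad).
It also fails if it takes over 48 s, if anything falls off the work surface, if the arm or the gripper's body presses on something with over 40 N, if the wrist force passes 120 N, or if a joint passes its speed limit or range.

## Working session

There is one attempt and no reset: what is moved stays moved. The work goes in short steps, Python scripts to look and compute and a shell command to move; the robot and the scene stay as the last step left them, time stands still between calls to the robot, and variables do not carry over. Pictures are saved under pics/ and viewed, at most 10 in all, crops included, and the job is handed in when it is done.

```bash
mkdir -p pics; cat > h.py <<'E'
import numpy as np, cv2
from scipy.spatial.transform import Rotation as R
from bench import arm
def snap(n,f):
    p=arm.camera_params(n); im=arm.get_image(n); cv2.imwrite(f,im[:,:,::-1]); np.save(f+'.npy',p,allow_pickle=True); return im,p
def load(f): return np.load(f+'.npy',allow_pickle=True).item()
def rot(p):
    o=np.array(p['orientation']); return o if o.shape==(3,3) else R.from_quat(o).as_matrix()
def ray(p,uv):
    K=np.array(p['K']); d=np.array([(uv[0]-K[0,2])/K[0,0],(uv[1]-K[1,2])/K[1,1]])
    s=d.copy()
    for _ in range(20): s=d/(1+p['k1']*(s@s))
    return np.array(p['position']),rot(p)@np.array([s[0],s[1],1])
def onz(p,uv,z):
    o,d=ray(p,uv); return o+d*(z-o[2])/d[2]
def proj(p,X):
    c=rot(p).T@(np.array(X)-np.array(p['position'])); s=c[:2]/c[2]; s=s*(1+p['k1']*(s@s)); K=np.array(p['K'])
    return np.array([K[0,0]*s[0]+K[0,2],K[1,1]*s[1]+K[1,2]])
E
python3 - <<'E'
from h import *
ims=[]
for n in['scene','side','wrist']:
    im,p=snap(n,f'pics/{n}0.png'); ims.append(im); print(n,p)
cv2.imwrite('pics/a.png',cv2.resize(np.hstack(ims[:2])[:,:,::-1],(800,300)))
print(arm.read_state())
E
```

```text
scene {'K': array([[350.56335686,   0.        , 257.49209566],
       [  0.        , 350.56335686, 185.07553112],
       [  0.        ,   0.        ,   1.        ]]), 'k1': 0.011601193218550406, 'position': array([ 114.21441111, -294.31991247,  758.28907127]), 'orientation': array([ 0.87993945, -0.31750585,  0.12490421, -0.33059875])}
side {'K': array([[497.98891538,   0.        , 266.35168414],
       [  0.        , 497.98891538, 192.88171214],
       [  0.        ,   0.        ,   1.        ]]), 'k1': 0.04724096792194386, 'position': array([ -78.03145767, 1421.33861496,  716.52955179]), 'orientation': array([-0.16808665,  0.82047417, -0.53414431,  0.11514716])}
wrist {'K': array([[344.13353972,   0.        , 257.26212289],
       [  0.        , 344.13353972, 186.24504577],
       [  0.        ,   0.        ,   1.        ]]), 'k1': -0.10110232243981138, 'position': array([300.84687319, 554.16378947, 372.06959801]), 'orientation': array([-0.5598768 ,  0.81181181,  0.13604339, -0.09482486])}
{'clock': 0.15, 'joints': array([ 1.46660665e+00,  3.85395600e-01,  6.99281399e-03, -3.01955394e-04,
       -1.19398637e+00, -2.58560320e-01]), 'joint_vel': array([ 0.00224649, -0.00265985,  0.00352911,  0.0020646 , -0.00023284,
       -0.00063059]), 'joint_efforts': array([-4.73284217e-05, -3.92680120e+01,  1.88581216e+01,  4.18860242e+00,
       -3.43417050e-03, -2.43148861e-06]), 'position': array([221.63464206, 583.89240623, 197.69165039]), 'ee_rot': array([ 9.83586233e-01, -1.80436881e-01, -7.85129586e-05,  8.04864903e-04]), 'contact_force': array([0.289268  , 0.20290469, 0.22149606]), 'wrist_torque': array([ 0.00070558, -0.0669377 ,  0.00500587]), 'grasp_force': 0.0, 'gripper_width': 85.43971201918748}
```

View pics/scene0.png

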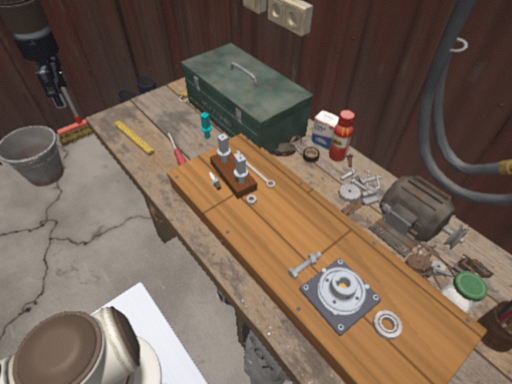

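View pics/side0.png

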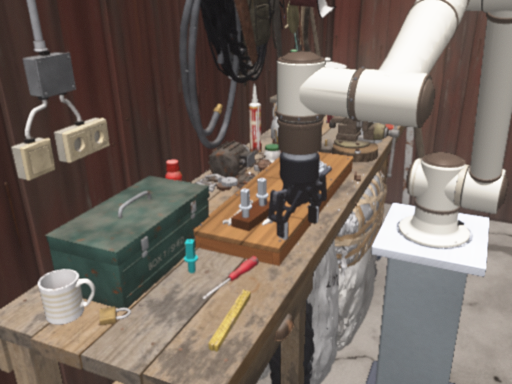

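The scene view shows two candidate shafts in the rack, at (223,142) and (239,160). The turquoise look-alike is at (206,125), and the bolt at (305,263) is also not the target. The pulley bore is at (345,284). Next I'll take one close crop of the shafts and bore.

```bash
python3 - <<'E'
from h import *
s=cv2.imread('pics/scene0.png'); w=cv2.imread('pics/wrist0.png'); d=cv2.imread('pics/side0.png')
f=lambda im,x,y,a,b:cv2.resize(im[y:y+b,x:x+a],(400,300),interpolation=cv2.INTER_CUBIC)
cv2.imwrite('pics/c1.png',np.vstack([np.hstack([f(s,200,127,80,60),f(s,300,254,80,60)]),np.hstack([cv2.resize(w,(400,300)),f(d,220,160,80,60)])]))
p=load('pics/scene0.png')
for uv in [(222,137),(240,155)]: print(onz(p,uv,168))
print(onz(p,(344,284),122))
E
```

```text
[487.1921699  283.74646124 168.        ]
[481.93838726 202.61431588 168.        ]
[ 444.33979386 -170.91910924  122.        ]
```

View pics/c1.png

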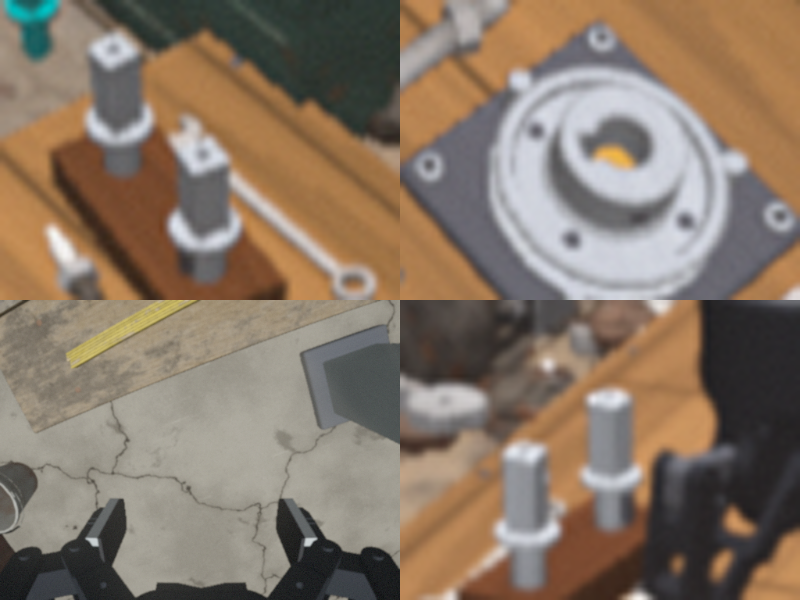

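```bash
python3 - <<'E'
from h import *
p=load('pics/wrist0.png'); print(rot(p)); 
for X in [(221.6,583.9,197.7),(221.6,583.9,60)]: print(proj(p,X))
Rt=R.from_quat([9.83586233e-01, -1.80436881e-01,0,0]).as_matrix(); print(Rt)
q=load('pics/scene0.png')
for X in [(487,283.7,168),(481.9,202.6,168),(487,283.7,120),(481.9,202.6,120),(487,283.7,88),(481.9,202.6,88),(475,202.6,101)]: print(X,proj(q,X).round(1), proj(load('pics/side0.png'),X).round(1))
E
```

```text
[[-0.35509243 -0.8832286  -0.30629496]
 [-0.93482979  0.33606033  0.11470279]
 [ 0.0016248   0.32706374 -0.94500088]]
[257.36631132 227.23297647]
[257.08577973 162.70120836]
[[ 0.93488502 -0.3549507   0.        ]
 [-0.3549507  -0.93488502 -0.        ]
 [ 0.          0.         -1.        ]]
(487, 283.7, 168) [221.9 137. ] [245.  189.8]
(481.9, 202.6, 168) [240. 155.] [258.7 179.8]
(487, 283.7, 120) [223.2 150.9] [245.5 205.5]
(481.9, 202.6, 120) [240.5 168.8] [259.  194.9]
(487, 283.7, 88) [223.9 159.5] [245.8 215.7]
(481.9, 202.6, 88) [240.8 177.4] [259.1 204.7]
(475, 202.6, 101) [238.6 175.2] [261.2 201.1]
```

Candidates: the near shaft at (239,160) has a darker patch low on its left, at about (237,178), which suggests the key. The far shaft at (223,142) has a clean nose, so it's the plain one. The turquoise piece at (206,125) is the decoy. I'll confirm with the wrist camera from the robot side.

```bash
python3 -m handwheel '[{"x":0.09,"y":-0.22,"az":-0.094},{"x":0.09,"y":-0.22,"az":-0.094},{"x":0.09,"y":-0.22,"az":-0.094},{"x":0.09,"y":-0.22,"az":-0.094},{"x":0.09,"y":-0.22,"az":-0.094},{"x":0.09,"y":-0.22,"az":-0.094},{"x":0.09,"y":-0.22,"az":-0.094},{"x":0.09,"y":-0.22,"az":-0.094}]' ; python3 -m handwheel '[{"az":-0.094},{"az":-0.094},{"az":-0.094},{"az":-0.094},{"az":-0.094},{"az":-0.094},{"az":-0.094},{"az":-0.094}]';  python3 -m handwheel '[{"az":-0.094},{"az":-0.094},{"az":-0.094},{},{},{},{},{}]'
python3 - <<'E'
from h import *
im,p=snap('wrist','pics/w1.png'); s=arm.read_state(); print(s['position'],s['joints'],(R.from_quat(s['ee_rot'])).as_matrix().round(3))
E
```

```text
[221.66569552 583.97118573 197.82632418] [ 1.46659108e+00  3.85294093e-01  7.16387394e-03 -2.58715588e-04
 -1.19398001e+00 -2.58617112e-01] [[ 0.935 -0.355 -0.   ]
 [-0.355 -0.935 -0.001]
 [ 0.     0.001 -1.   ]]invalid input at $[0]: expected keys x, y, z, ax, ay, az
invalid input at $[0]: expected keys x, y, z, ax, ay, az
invalid input at $[0]: expected keys x, y, z, ax, ay, az
```

View pics/w1.png

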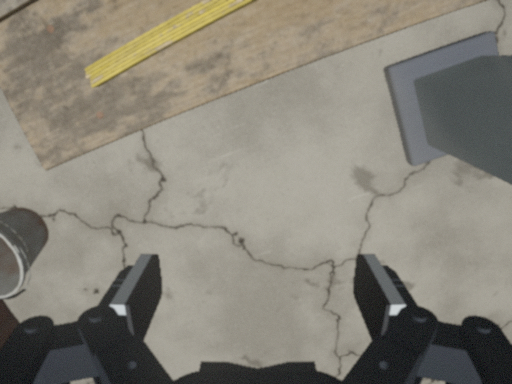

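The rows were refused because every row needs all six keys, so the arm hasn't moved. The picture still shows the floor. I'll resend with full rows.

```bash
python3 -m handwheel '[{"x":0.09,"y":-0.22,"z":0,"ax":0,"ay":0,"az":-0.094},{"x":0.09,"y":-0.22,"z":0,"ax":0,"ay":0,"az":-0.094},{"x":0.09,"y":-0.22,"z":0,"ax":0,"ay":0,"az":-0.094},{"x":0.09,"y":-0.22,"z":0,"ax":0,"ay":0,"az":-0.094},{"x":0.09,"y":-0.22,"z":0,"ax":0,"ay":0,"az":-0.094},{"x":0.09,"y":-0.22,"z":0,"ax":0,"ay":0,"az":-0.094},{"x":0.09,"y":-0.22,"z":0,"ax":0,"ay":0,"az":-0.094},{"x":0.09,"y":-0.22,"z":0,"ax":0,"ay":0,"az":-0.094}]' ; python3 -m handwheel '[{"x":0,"y":0,"z":0,"ax":0,"ay":0,"az":-0.094},{"x":0,"y":0,"z":0,"ax":0,"ay":0,"az":-0.094},{"x":0,"y":0,"z":0,"ax":0,"ay":0,"az":-0.094},{"x":0,"y":0,"z":0,"ax":0,"ay":0,"az":-0.094},{"x":0,"y":0,"z":0,"ax":0,"ay":0,"az":-0.094},{"x":0,"y":0,"z":0,"ax":0,"ay":0,"az":-0.094},{"x":0,"y":0,"z":0,"ax":0,"ay":0,"az":-0.094},{"x":0,"y":0,"z":0,"ax":0,"ay":0,"az":-0.094}]';  python3 -m handwheel '[{"x":0,"y":0,"z":0,"ax":0,"ay":0,"az":-0.094},{"x":0,"y":0,"z":0,"ax":0,"ay":0,"az":-0.094},{"x":0,"y":0,"z":0,"ax":0,"ay":0,"az":-0.094},{"x":0,"y":0,"z":0,"ax":0,"ay":0,"az":0},{"x":0,"y":0,"z":0,"ax":0,"ay":0,"az":0},{"x":0,"y":0,"z":0,"ax":0,"ay":0,"az":0},{"x":0,"y":0,"z":0,"ax":0,"ay":0,"az":0},{"x":0,"y":0,"z":0,"ax":0,"ay":0,"az":0}]'
python3 - <<'E'
from h import *
im,p=snap('wrist','pics/w2.png'); s=arm.read_state(); print(s['position'],s['joints'],(R.from_quat(s['ee_rot'])).as_matrix().round(3))
for X in [(487,283.7,168),(481.9,202.6,168)]: print(proj(p,X))
E
```

```text
clock: 1.0
position: [366.0, 230.4, 198.7]
ee_rot: [0.715, -0.7, -0.0, -0.0]
contact_force: [0.8, -0.0, -0.2]
gripper_width: 84.8
grasp_force: 0.0
clock: 1.8
position: [365.6, 232.2, 198.4]
ee_rot: [-0.204, 0.979, 0.0, -0.0]
contact_force: [-1.5, -0.0, 0.9]
gripper_width: 85.7
grasp_force: 0.0
clock: 2.6
position: [365.8, 232.3, 198.5]
ee_rot: [0.013, 1.0, -0.0, -0.0]
contact_force: [-0.1, 0.1, 0.5]
gripper_width: 85.6
grasp_force: 0.0
[365.77317464 232.30667227 198.50748993] [ 9.43550584e-01  5.16014757e-02 -4.30975060e-01  8.37482993e-06
 -1.08823130e+00 -2.54039077e+00] [[-1.     0.026 -0.   ]
 [ 0.026  1.    -0.   ]
 [ 0.    -0.    -1.   ]]
[327.15477299 347.72134522]
[222.59128929 345.40054008]
```

View pics/w2.png

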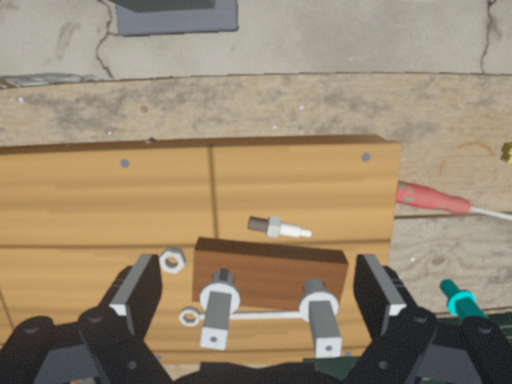

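The wrist view, with image up being world -x, shows the rack with tops at (213,338) and (326,347), collars at (220,293) and (319,303), and a spark plug at (280,228). I'll enlarge the nose area for the key.

```bash
python3 - <<'E'
from h import *
w=cv2.imread('pics/w2.png')
cv2.imwrite('pics/c2.png',cv2.resize(w[245:365,185:345],(800,600),interpolation=cv2.INTER_CUBIC))
E
```

```text
(no output)
```

View pics/c2.png

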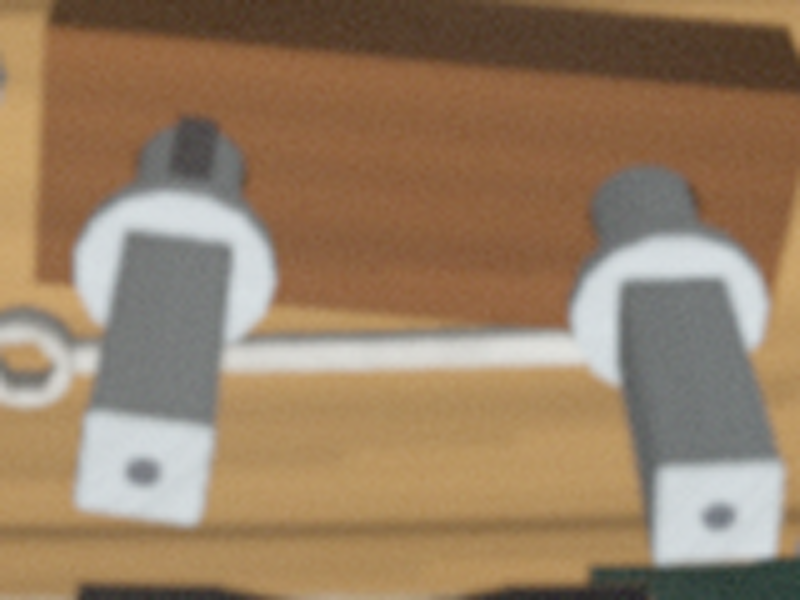

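The close crop confirms it: the left shaft, at the lower world y, carries the dark key at (224,275), and the right one is plain. Now I'll get its pose from the corners of the top face.

```bash
python3 - <<'E'
from h import *
p=load('pics/w2.png')
c=[onz(p,(185+x/5-.4,245+y/5-.4),168) for x,y in [(92,408),(216,425),(200,524),(76,508)]]
print(np.mean(c,0), [np.linalg.norm(c[i]-c[i-1]).round(1) for i in range(4)])
for a,b in [(0,1),(3,2),(0,3),(1,2)]:
    d=c[b]-c[a]; print(np.degrees(np.arctan2(d[1],d[0])))
print(onz(p,(185+143/5,245+471/5),168)); print(onz(p,(185+718/5,245+516/5),168))
print('collar',onz(p,(185+175/5,245+270/5),118))
E
```

```text
[474.38606823 196.350369   168.        ] [np.float64(20.3), np.float64(18.8), np.float64(20.2), np.float64(19.4)]
79.23083930911558
79.68627335592986
-12.225147559876339
-10.594469250179406
[475.53812675 196.12140881 168.        ]
[487.56157427 284.86805725 168.        ]
collar [475.96362068 196.12887168 118.        ]
```

```bash
python3 -m handwheel '[{"x":0.137,"y":-0.045,"z":0,"ax":0,"ay":0,"az":-0.0265},{"x":0.137,"y":-0.045,"z":0,"ax":0,"ay":0,"az":-0.0265},{"x":0.137,"y":-0.045,"z":0,"ax":0,"ay":0,"az":-0.0265},{"x":0.137,"y":-0.045,"z":0,"ax":0,"ay":0,"az":-0.0265},{"x":0,"y":0,"z":0,"ax":0,"ay":0,"az":0},{"x":0,"y":0,"z":0,"ax":0,"ay":0,"az":0},{"x":0,"y":0,"z":0,"ax":0,"ay":0,"az":0},{"x":0,"y":0,"z":0,"ax":0,"ay":0,"az":0}]'
python3 - <<'E'
from h import *
im,p=snap('wrist','pics/w3.png'); s=arm.read_state(); print(s['position'],(R.from_quat(s['ee_rot'])).as_matrix().round(3)[0])
print(proj(p,(475.3,196.3,168)))
w=im.astype(int); m=((w.min(2)>150)&(w.max(2)-w.min(2)<40)).astype(np.uint8)
m=cv2.morphologyEx(m,cv2.MORPH_OPEN,np.ones((3,3)))
n,l,st,ce=cv2.connectedComponentsWithStats(m)
for i in range(1,n):
    if st[i,4]>150:
        cs,_=cv2.findContours((l==i).astype(np.uint8),cv2.RETR_EXTERNAL,cv2.CHAIN_APPROX_NONE)
        b=cv2.boxPoints(cv2.minAreaRect(cs[0])); q=np.array([onz(p,u,168) for u in b])
        e=q[1]-q[0]; f=q[2]-q[1]; print(st[i],q.mean(0),np.linalg.norm(e),np.linalg.norm(f),np.degrees(np.arctan2(e[1],e[0])))
cv2.imwrite('pics/w3.png',im[:,:,::-1])
E
```

```text
clock: 3.45
position: [474.7, 196.6, 198.7]
ee_rot: [0.096, 0.995, 0.0, 0.0]
contact_force: [0.5, 0.3, 0.1]
gripper_width: 85.3
grasp_force: 0.0
[474.71992865 196.61704347 198.80720664] [-0.982  0.191  0.   ]
[256.80698102 206.54581586]
[  0   2  48  24 507] [329.3664004   85.34172053 168.        ] 33.183284366003804 9.637321849457928 89.08099418321338
[297  92  50  23 697] [418.19202076 246.21647165 168.        ] 28.76296110317527 12.846685672112784 79.60666331555777
[438  99  21  15 160] [433.19077614 322.69976795 168.        ] 12.642661690249401 7.753095614140758 100.11181216875393
[461  98  24  20 266] [437.01918895 338.93798488 168.        ] 11.902381050489721 13.91188799955699 155.47996139780574
[183 154  29  26 438] [441.97242671 164.92861856 168.        ] 17.288430503000868 16.114170876514798 78.7993714669005
[348 155  45  43 648] [466.4752375  268.53397609 168.        ] 28.113041381358872 20.827860190865106 126.20903535102201
[ 215  162  194   83 3834] [472.45936016 229.83121912 168.        ] 122.26471573449805 53.35334481379047 89.1438209167598
```

View pics/w3.png

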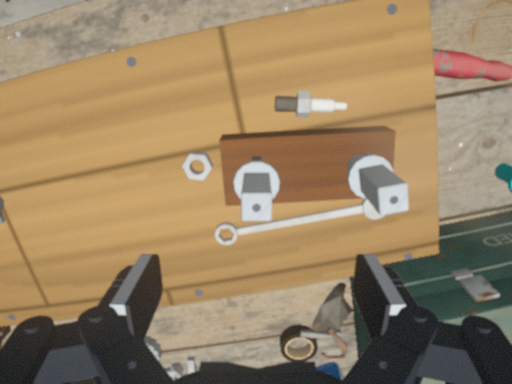

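The keyed shaft's top face is at (256,206), square in the image and where the projection predicted. I'll descend and grip.

```bash
python3 -m handwheel '[{"x":0,"y":0,"z":-0.087,"ax":0,"ay":0,"az":0},{"x":0,"y":0,"z":-0.087,"ax":0,"ay":0,"az":0},{"x":0,"y":0,"z":-0.087,"ax":0,"ay":0,"az":0},{"x":0,"y":0,"z":-0.087,"ax":0,"ay":0,"az":0},{"x":0,"y":0,"z":0,"ax":0,"ay":0,"az":0},{"x":0,"y":0,"z":0,"ax":0,"ay":0,"az":0},{"x":0,"y":0,"z":0,"ax":0,"ay":0,"az":0},{"x":0,"y":0,"z":0,"ax":0,"ay":0,"az":0}]'
python3 -m handwheel '[{"x":0,"y":0,"z":0,"ax":0,"ay":0,"az":0},{"x":0,"y":0,"z":0,"ax":0,"ay":0,"az":0},{"x":0,"y":0,"z":0,"ax":0,"ay":0,"az":0},{"x":0,"y":0,"z":0,"ax":0,"ay":0,"az":0},{"x":0,"y":0,"z":0,"ax":0,"ay":0,"az":0},{"x":0,"y":0,"z":0,"ax":0,"ay":0,"az":0},{"x":0,"y":0,"z":0,"ax":0,"ay":0,"az":0},{"x":0,"y":0,"z":0,"ax":0,"ay":0,"az":0}]' -1
```

```text
clock: 4.3
position: [475.9, 196.8, 130.0]
ee_rot: [0.096, 0.995, 0.001, 0.001]
contact_force: [-0.5, -0.9, 0.5]
gripper_width: 85.3
grasp_force: 0.0
clock: 5.1
position: [475.6, 196.4, 129.2]
ee_rot: [0.096, 0.995, 0.0, 0.0]
contact_force: [0.2, -0.7, 2.9]
gripper_width: 17.9
grasp_force: 58.9
```

```bash
python3 -m handwheel '[{"x":0,"y":0,"z":0.1,"ax":0,"ay":0,"az":0},{"x":0,"y":0,"z":0.1,"ax":0,"ay":0,"az":0},{"x":0,"y":0,"z":0.1,"ax":0,"ay":0,"az":0},{"x":0,"y":0,"z":0.1,"ax":0,"ay":0,"az":0},{"x":0,"y":0,"z":0.1,"ax":0,"ay":0,"az":0},{"x":0,"y":0,"z":0,"ax":0,"ay":0,"az":0},{"x":0,"y":0,"z":0,"ax":0,"ay":0,"az":0},{"x":0,"y":0,"z":0,"ax":0,"ay":0,"az":0}]'
python3 -m handwheel '[{"x":0.03,"y":-0.24,"z":0,"ax":0,"ay":0,"az":0},{"x":0.03,"y":-0.24,"z":0,"ax":0,"ay":0,"az":0},{"x":0.03,"y":-0.24,"z":0,"ax":0,"ay":0,"az":0},{"x":0.03,"y":-0.24,"z":0,"ax":0,"ay":0,"az":0},{"x":0.03,"y":-0.24,"z":0,"ax":0,"ay":0,"az":0},{"x":0.03,"y":-0.24,"z":0,"ax":0,"ay":0,"az":0},{"x":0.03,"y":-0.24,"z":0,"ax":0,"ay":0,"az":0},{"x":0.03,"y":-0.24,"z":0,"ax":0,"ay":0,"az":0}]'
python3 -m handwheel '[{"x":0,"y":0,"z":0,"ax":0,"ay":0,"az":0},{"x":0,"y":0,"z":0,"ax":0,"ay":0,"az":0},{"x":0,"y":0,"z":0,"ax":0,"ay":0,"az":0},{"x":0,"y":0,"z":0,"ax":0,"ay":0,"az":0},{"x":0,"y":0,"z":0,"ax":0,"ay":0,"az":0},{"x":0,"y":0,"z":0,"ax":0,"ay":0,"az":0},{"x":0,"y":0,"z":0,"ax":0,"ay":0,"az":0},{"x":0,"y":0,"z":0,"ax":0,"ay":0,"az":0}]'
python3 - <<'E'
from h import *
im,p=snap('wrist','pics/w4.png'); s=arm.read_state(); print(s['position'],(R.from_quat(s['ee_rot'])).as_matrix().round(3)[0])
u=proj(p,(444.3,-170.9,122)); print(u)
x,y=int(u[0])-40,int(u[1])-30
a=cv2.resize(im[y:y+60,x:x+80],(400,300),interpolation=cv2.INTER_CUBIC)
print('crop origin',x,y)
b=cv2.resize(im[150:270,175:335],(400,300),interpolation=cv2.INTER_CUBIC)
cv2.imwrite('pics/c4.png',np.hstack([a,b])[:,:,::-1])
E
```

```text
clock: 5.9
position: [474.3, 195.8, 227.0]
ee_rot: [0.097, 0.995, -0.001, -0.002]
contact_force: [-0.3, 0.7, -1.8]
gripper_width: 17.9
grasp_force: 59.2
clock: 6.7
position: [522.6, -189.5, 227.3]
ee_rot: [0.096, 0.995, 0.0, -0.001]
contact_force: [1.7, 0.2, -1.3]
gripper_width: 17.8
grasp_force: 59.3
clock: 7.5
position: [523.4, -187.4, 229.0]
ee_rot: [0.096, 0.995, 0.0, 0.0]
contact_force: [0.0, 0.1, -1.8]
gripper_width: 17.2
grasp_force: 59.4
[ 523.40838694 -187.4644581   229.00153449] [-0.981  0.192  0.   ]
[258.32733064  72.99317968]
crop origin 218 42
```

View pics/c4.png

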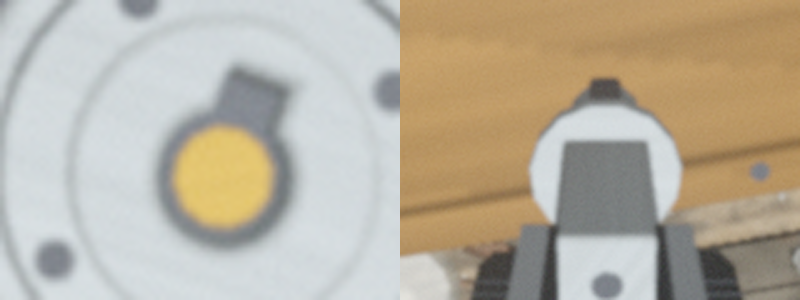

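The crop shows the bore at crop (225,178), about image (263,78). The keyway points up and slightly right, at crop (263,77). In the right half, the shaft's key points straight up in tool axes and the grip is square. Next I'll measure the bore and keyway numerically.

```bash
python3 - <<'E'
from h import *
from scipy.optimize import least_squares
im=cv2.imread('pics/w4.png')[:,:,::-1].astype(int); p=load('pics/w4.png')
ys,xs=np.mgrid[42:102,218:298]; g=im.min(2)
m=np.zeros(g.shape,np.uint8); m[42:102,218:298]=(g[42:102,218:298]<165)
n,l,st,ce=cv2.connectedComponentsWithStats(m); i=l[78,263] or l[78,263]; print(st[i])
cs,_=cv2.findContours((l==i).astype(np.uint8),cv2.RETR_EXTERNAL,cv2.CHAIN_APPROX_NONE)
P=np.array([onz(p,u,122)[:2] for u in cs[0][:,0,:].astype(float)])
c=onz(p,(263,78),122)[:2]; kd=np.array([-1,.3])
for _ in range(5):
    d=P-c; r=np.hypot(*d.T); sel=(d@kd/np.linalg.norm(kd)/r)<0.5
    f=least_squares(lambda v:np.hypot(*(P[sel]-v[:2]).T)-v[2],[*c,11],loss='soft_l1'); c=f.x[:2]
    far=P[r>14.5]-c; kd=far.mean(0)
print('bore',f.x,'resid',np.abs(f.fun).mean(),'keyway ang',np.degrees(np.arctan2(kd[1],kd[0])),len(far),r.max())
rc=cv2.minAreaRect(far.astype(np.float32)); print(rc)
print('corners',[ (np.degrees(np.arctan2(*(onz(p,(218+x/5-.4,42+y/5-.4),122)[:2]-c)[::-1]))) for x,y in [(235,65),(292,88)]])
E
```

```text
[249  55  28  37 739]
bore [ 448.20931451 -168.16746854   10.62201261] resid 0.17090496765460322 keyway ang 148.9560116405851 17 17.07482771072898
((-13.216096878051758, 7.999246597290039), (10.322826385498047, 2.8438057899475098), 61.31595230102539)
corners [np.float64(164.23882270344214), np.float64(132.1537998614655)]
```

```bash
python3 - <<'E'
from h import *
p=load('pics/w4.png'); im=cv2.imread('pics/w4.png')
g=cv2.cvtColor(im,cv2.COLOR_BGR2GRAY)[258:270,250:265].astype(float); w=np.clip(170-g,0,None); ys,xs=np.mgrid[258:270,250:265]
u=((xs*w).sum()/w.sum(),(ys*w).sum()/w.sum()); print(u,onz(p,u,268))
E
```

```text
(np.float64(257.3595146871009), np.float64(264.0846104725415)) [ 523.65453384 -187.24745699  268.        ]
```

Bore is at (448.2,-168.2), the keyway at 149° and the key at 169°, so I turn -20° while centring above the bore, then come down.

```bash
python3 -m handwheel '[{"x":-0.094,"y":0.024,"z":0,"ax":0,"ay":0,"az":-0.056},{"x":-0.094,"y":0.024,"z":0,"ax":0,"ay":0,"az":-0.056},{"x":-0.094,"y":0.024,"z":0,"ax":0,"ay":0,"az":-0.056},{"x":-0.095,"y":0.024,"z":0,"ax":0,"ay":0,"az":-0.056},{"x":0,"y":0,"z":-0.1,"ax":0,"ay":0,"az":0},{"x":0,"y":0,"z":-0.1,"ax":0,"ay":0,"az":0},{"x":0,"y":0,"z":0,"ax":0,"ay":0,"az":0},{"x":0,"y":0,"z":0,"ax":0,"ay":0,"az":0}]'
python3 -m handwheel '[{"x":0,"y":0,"z":-0.03,"ax":0,"ay":0,"az":0},{"x":0,"y":0,"z":-0.03,"ax":0,"ay":0,"az":0},{"x":0,"y":0,"z":-0.02,"ax":0,"ay":0,"az":0},{"x":0,"y":0,"z":-0.02,"ax":0,"ay":0,"az":0},{"x":0,"y":0,"z":0,"ax":0,"ay":0,"az":0},{"x":0,"y":0,"z":0,"ax":0,"ay":0,"az":0},{"x":0,"y":0,"z":0,"ax":0,"ay":0,"az":0},{"x":0,"y":0,"z":0,"ax":0,"ay":0,"az":0}]'
```

```text
clock: 8.35
position: [448.3, -168.7, 189.4]
ee_rot: [0.269, 0.963, -0.0, 0.0]
contact_force: [-0.4, -0.7, -1.6]
gripper_width: 17.9
grasp_force: 59.4
clock: 9.15
position: [448.1, -168.5, 169.1]
ee_rot: [0.269, 0.963, 0.0, 0.0]
contact_force: [0.5, -0.1, -1.8]
gripper_width: 17.5
grasp_force: 59.5
```

No contact force with the nose about 6 mm in. I'll continue in small steps.

```bash
python3 -m handwheel '[{"x":0,"y":0,"z":-0.01,"ax":0,"ay":0,"az":0},{"x":0,"y":0,"z":-0.01,"ax":0,"ay":0,"az":0},{"x":0,"y":0,"z":-0.01,"ax":0,"ay":0,"az":0},{"x":0,"y":0,"z":-0.01,"ax":0,"ay":0,"az":0},{"x":0,"y":0,"z":-0.01,"ax":0,"ay":0,"az":0},{"x":0,"y":0,"z":0,"ax":0,"ay":0,"az":0},{"x":0,"y":0,"z":0,"ax":0,"ay":0,"az":0},{"x":0,"y":0,"z":0,"ax":0,"ay":0,"az":0}]'
```

```text
clock: 9.95
position: [448.1, -168.5, 159.0]
ee_rot: [0.269, 0.963, 0.0, 0.0]
contact_force: [0.9, -1.1, -2.1]
gripper_width: 17.8
grasp_force: 59.5
```

The key has entered the keyway with no force. I'll push on towards home.

```bash
python3 -m handwheel '[{"x":0,"y":0,"z":-0.015,"ax":0,"ay":0,"az":0},{"x":0,"y":0,"z":-0.015,"ax":0,"ay":0,"az":0},{"x":0,"y":0,"z":-0.015,"ax":0,"ay":0,"az":0},{"x":0,"y":0,"z":-0.015,"ax":0,"ay":0,"az":0},{"x":0,"y":0,"z":0,"ax":0,"ay":0,"az":0},{"x":0,"y":0,"z":0,"ax":0,"ay":0,"az":0},{"x":0,"y":0,"z":0,"ax":0,"ay":0,"az":0},{"x":0,"y":0,"z":0,"ax":0,"ay":0,"az":0}]'
python3 -m handwheel '[{"x":0,"y":0,"z":-0.015,"ax":0,"ay":0,"az":0},{"x":0,"y":0,"z":-0.01,"ax":0,"ay":0,"az":0},{"x":0,"y":0,"z":-0.01,"ax":0,"ay":0,"az":0},{"x":0,"y":0,"z":-0.01,"ax":0,"ay":0,"az":0},{"x":0,"y":0,"z":0,"ax":0,"ay":0,"az":0},{"x":0,"y":0,"z":0,"ax":0,"ay":0,"az":0},{"x":0,"y":0,"z":0,"ax":0,"ay":0,"az":0},{"x":0,"y":0,"z":0,"ax":0,"ay":0,"az":0}]'
```

```text
clock: 10.75
position: [448.6, -168.7, 147.7]
ee_rot: [0.269, 0.963, -0.0, 0.001]
contact_force: [-1.2, -0.3, 5.1]
gripper_width: 17.5
grasp_force: 60.2
clock: 11.55
position: [449.0, -168.9, 139.5]
ee_rot: [0.269, 0.963, -0.0, 0.001]
contact_force: [-0.4, 0.2, 8.1]
gripper_width: 17.2
grasp_force: 60.6
```

```bash
python3 -m handwheel '[{"x":0,"y":0,"z":-0.005,"ax":0,"ay":0,"az":0},{"x":0,"y":0,"z":-0.005,"ax":0,"ay":0,"az":0},{"x":0,"y":0,"z":-0.005,"ax":0,"ay":0,"az":0},{"x":0,"y":0,"z":0,"ax":0,"ay":0,"az":0},{"x":0,"y":0,"z":0,"ax":0,"ay":0,"az":0},{"x":0,"y":0,"z":0,"ax":0,"ay":0,"az":0},{"x":0,"y":0,"z":0,"ax":0,"ay":0,"az":0},{"x":0,"y":0,"z":0,"ax":0,"ay":0,"az":0}]'
```

```text
clock: 12.35
position: [449.2, -169.0, 137.3]
ee_rot: [0.269, 0.963, -0.0, 0.002]
contact_force: [-3.2, -0.1, 12.4]
gripper_width: 17.6
grasp_force: 61.1
```

```bash
python3 -m handwheel '[{"x":0,"y":0,"z":-0.005,"ax":0,"ay":0,"az":0},{"x":0,"y":0,"z":-0.005,"ax":0,"ay":0,"az":0},{"x":0,"y":0,"z":0,"ax":0,"ay":0,"az":0},{"x":0,"y":0,"z":0,"ax":0,"ay":0,"az":0},{"x":0,"y":0,"z":0,"ax":0,"ay":0,"az":0},{"x":0,"y":0,"z":0,"ax":0,"ay":0,"az":0},{"x":0,"y":0,"z":0,"ax":0,"ay":0,"az":0},{"x":0,"y":0,"z":0,"ax":0,"ay":0,"az":0}]'
```

```text
clock: 13.15
position: [449.4, -169.2, 137.2]
ee_rot: [0.268, 0.963, -0.001, 0.002]
contact_force: [-7.0, 3.0, 22.4]
gripper_width: 18.0
grasp_force: 62.3
```

The arm stopped at 137.2, the expected home height, while the force rose to 22 N, so the collar is on the hub. One quick look before handing in.

```bash
python3 - <<'E'
from h import *
im,p=snap('scene','pics/s2.png'); w,_=snap('wrist','pics/w5.png')
f=lambda a:cv2.resize(a,(400,300),interpolation=cv2.INTER_CUBIC)
cv2.imwrite('pics/c5.png',np.vstack([np.hstack([f(im[120:195,190:290]),f(im[220:325,290:430])]),np.hstack([f(w),f(w[130:280,160:360])])])[:,:,::-1])
E
```

```text
(no output)
```

View pics/c5.png

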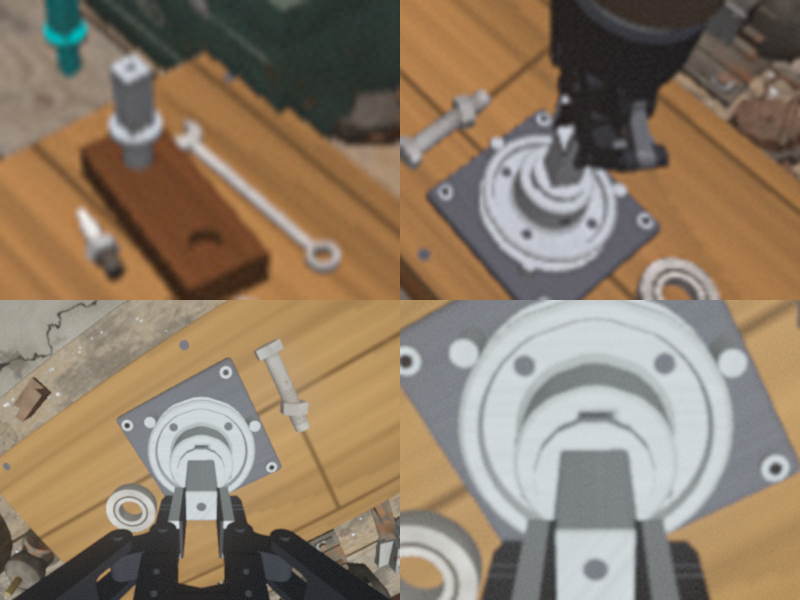

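The collar sits flat on the hub, with the keyway slot just showing beside it at crop (600,413). The plain shaft is still upright in its rack at crop (133,100). I'm handing in.

```bash
python3 -c "
from bench import arm
print(arm.job_done())"
```

```text
the job is handed in; nothing more can be done
None
```

I handed the job in with the keyed shaft fully home in the pulley, its key in the keyway and the gripper still pushing at about 22 N; the plain shaft still stands in its rack, but no verdict came back.

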